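# Start whole-fruit marmalade: load the cooker, stir, lock the bayonet lid

### The arm

A 6-joint arm with a two-finger parallel gripper is mounted at the origin on a cart in front of the work surface, level with it; the furniture and walls round the work are solid. World frame = base frame: x ahead of the robot, y to its left, z up, the work surface at z = 0. Lengths are in m, angles in rad, forces in N, time in s.
With the tool pointing down it reaches from about 0.275 to 0.825 m from the base axis. Payload 4.9 kg.
Tool frame: the origin (TCP) lies midway between the tips of the shut fingers; the grasp point (between the pads) lies 19 mm behind it (hold_point_z is the distance from the TCP to the grasp point, in m); x points along the fingers, y is the direction in which the jaws open and shut, and the axes are right-handed (so a half turn about x gives the same grasp; the last joint's range is limited). The gripper opens to 85 mm and grips with 20 to 120 N. Pads are 22 mm wide; open, the fingers measure 114 mm over their backs; the gripper's body (76 mm by 85 mm) begins 54 mm behind the grasp point. The pads swing forward as they close: fully open they stand 13 mm farther back than shut.
Start: joints at [1.122, 0.326, -0.193, 1.052, 0, 1.437], TCP at [0.17, 0.523, 0.231] pointing down, gripper open.
Joint ranges: [-2.65, 2.65], [-0.97, 1.79], [-1.3, 1.35], [-1.93, 2.1], [-1.47, 1.37], [-3.14, 3.14]. Speed limits (rad/s): [2.57, 2.57, 3.14, 3.14, 3.14, 3.14].

### API

Orientations are given as a unit quaternion [w, x, y, z].
In Python, from cell import * gives the robot as it stands.
- The arm moves only by the shell command python3 -m pendant 'ROWS'. ROWS is JSON, a list of rows, each a list of 3 entries, a list of its own where there are three numbers: the opening, from 0 (shut) to 1 (fully open), then the shift along the world's x, y, z in m, then the turn about the world's z in rad. A call has exactly 5 rows; each row is the pose to reach, as a shift and turn from the pose commanded when the call began; what a row does not reach only later rows make up. A row lasts 1/12 s, in which the tool goes at most 41.7 mm and 7.16 degrees, less where a joint would pass 70% of its speed; a pose out of reach is approached as far as the arm can. A call with a gripper value outside its range is refused whole. The fingers move at their own pace and stop on an object; the grip force is fixed at half the most. Time passes only in rows, so rows that repeat a pose let the fingers close, or fill a call up. It gives the time, the measured TCP pose, the force and the opening at its end, in the units of the state.
- read_state(): the state, without advancing time (a new reading comes with each control period).
- capture(name): name is "scene" or "top"; returns a dict with "image" (400x640x3 uint8, red, green, blue), "depth" (400x640 float32, m along the optical axis (not along the pixel's ray), 0 where there is no reading), "vertical_fov" (degrees; the focal length in pixels is half the picture's height over the tangent of half this angle, whatever the lens; pixels are square), "cx", "cy" (the principal point, pixels), "R" (3x3) and "t" (3): a world point X has camera coordinates R X + t. Camera axes: x right, y down, z forward; pixel columns grow to the right and rows downward; lengths in m; the calibration is good to about 2 mm. A picture is of the moment at which its call begins.
- sign_off(): hands the job in, once; it reports no verdict.
The state is a dict: "clock": time; "qpos": joint angles; "qvel": joint speeds; "effort": joint torques, N m; "position": TCP position; "ee_rot": TCP orientation; "contact_force": force on the tool from outside, world axes, zero at the start; "wrist_torque": the same for the moment, N m; "width": finger opening in m.
Only numpy, scipy, OpenCV 4.12 (cv2) and the standard library are available. Lean on these libraries where they do the work, as an engineer would, in place of code of your own. Each camera call takes 0.05 s, during which the arm holds its last target. There are 200 camera calls.

### The job

Start the marmalade: put every lemon and mandarin that lies on the black glass hob (not those far off on the worktop) into the steel cooker with the kumquats, then stir the fruit with the wooden stirrer, its foot down near the bottom, three full rounds anticlockwise as seen from above so that every kumquat gets moved, and stand the stirrer upright again in the middle of its cork rest. Then close the cooker: lay the lid on with its two ears at the two gaps of the collar so that it drops flat onto the rim, turn it clockwise as far as it goes, and let go. Leave the spice jar, salt shaker and keys where they are.

Things in the scene. Friction and masses are not known exactly. Their poses are not given: they have to be found in the camera images.
- cooker: steel cooker pot, fixed, open at the top. Origin: centre of its underside, on the surface; z up. Inner radius 98, wall 4, inner floor 8 above the origin, rim 112 above it. Round the rim a dark bayonet collar, outer radius 128, top 130 above the origin, open only in two gaps at the cooker's +y and -y. Black side handles on +x and -x reach 134 from the axis, 62 up.
- cooker_mouth (a point): centre of the pot's rim, 112 above the cooker's origin. The collar's lip (inner radius 110, from 13 to 18 above the rim) covers the ears of the turned lid; its two gaps, 54 wide and marked red, let the lid's ears drop in.
- lid: loose steel lid, 0.4 kg, disc of radius 105, 13 thick at the middle. Origin: centre of its underside; z up. Ears 36 wide, 8 thick, with red dots, reach out to radius 120 in its +y and -y directions. Closed, its origin is at cooker_mouth. It drops in with its y along the cooker's y, either way round (play about 4 degrees, 5 mm); with an ear off the gaps it stays about 18 high or tilted.
- lid_grip (a point): top of the lid's black grip bar, 54 above the lid's origin; the bar runs along the lid's x axis, 96 long, 24 wide, 42 high. Dropped in, the lid turns clockwise seen from above by about 35 degrees (from square) to a stop, free but for friction, no spring; 29 degrees is enough. It cannot turn anticlockwise.
- stirrer: loose wooden stick, 0.15 kg, 195 tall, standing upright on its cork rest. Origin: centre of its foot's underside; z up the stick. Round foot, diameter 34, from 0 to 46; shaft, diameter 21, to 125; square dark silicone grip 24 x 24 (sides along its x, y) from 125 to 195, to hold firmly from above. Stir about 40 from the pot's axis so that pieces can pass by the wall.
- rest: round flat cork rest, fixed, diameter 80, 4 thick, on which the stirrer stands. Origin: centre of its underside.
- lemon_a: yellow lemon, 78 long (x axis) x 55 x 56 high, loose. Origin: under its middle, on the underside as it first lies; its middle is 28 up its z axis. None if absent.
- lemon_a_mid (a point): the middle of the inside of lemon_a. None if absent.
- lemon_b_mid (a point): the middle of the inside of lemon_b. None if absent.
- mandarin_mid (a point): the middle of the inside of the mandarin. None if absent.
- lemon_b: a second such lemon. None if absent.
- mandarin: orange mandarin, 64 x 63 x 54 high, loose. Origin: under its middle, on the underside as it first lies; its middle is 27 up its z axis. None if absent.
- kumquat_a: small orange kumquat, 38 x 30 x 30, smooth, loose in the cooker from the start. Origin: its centre. None if absent.
- kumquat_b: small orange kumquat, 38 x 30 x 30, smooth, loose in the cooker from the start. Origin: its centre. None if absent.
- kumquat_c: small orange kumquat, 38 x 30 x 30, smooth, loose in the cooker from the start. Origin: its centre. None if absent.
- kumquat_d: small orange kumquat, 38 x 30 x 30, smooth, loose in the cooker from the start. Origin: its centre. None if absent.
- kumquat_e: small orange kumquat, 38 x 30 x 30, smooth, loose in the cooker from the start. Origin: its centre. None if absent.
- spice_c: spice jar with yellow cap, 43 wide, 102 tall, standing; to be left alone. Origin: centre of its underside.
- salt: salt shaker, 44 wide, 90 tall, standing; to be left alone. Origin: centre of its underside.
- keys: bunch of keys, 104 x 115 x 8, lying on the worktop; to be left alone. Origin: centre of its underside.
There are look-alikes about, which are no part of the job. There is more than one size of the stirrer; the one meant has the size given above.

How it is judged:
On the way, in this order (a step that is already met when the one before it is completed fails the run):
1. all the lemons and mandarins present are in the cooker (horizontal distance between each of lemon_a_mid, lemon_b_mid, mandarin_mid and cooker below 0.095 m and z of each of lemon_a_mid, lemon_b_mid, mandarin_mid in the frame of cooker below 0.1 m), for 0.2 s.
2. stirring anticlockwise: the stirrer's foot is low in the cooker on the side of the cooker's +x axis (z of stirrer in the frame of cooker below 0.05 m and x of stirrer in the frame of cooker between 0.018 and 0.095 m and y of stirrer in the frame of cooker between -0.018 and 0.018 m), for 0.04 s.
3. stirring anticlockwise: the stirrer's foot is low in the cooker on the side of the cooker's +y axis (z of stirrer in the frame of cooker below 0.05 m and y of stirrer in the frame of cooker between 0.018 and 0.095 m and x of stirrer in the frame of cooker between -0.018 and 0.018 m), for 0.04 s.
4. stirring anticlockwise: the stirrer's foot is low in the cooker on the side of the cooker's -x axis (z of stirrer in the frame of cooker below 0.05 m and x of stirrer in the frame of cooker between -0.095 and -0.018 m and y of stirrer in the frame of cooker between -0.018 and 0.018 m), for 0.04 s.
5. stirring anticlockwise: the stirrer's foot is low in the cooker on the side of the cooker's -y axis (z of stirrer in the frame of cooker below 0.05 m and y of stirrer in the frame of cooker between -0.095 and -0.018 m and x of stirrer in the frame of cooker between -0.018 and 0.018 m), for 0.04 s.
6. stirring anticlockwise: the stirrer's foot is low in the cooker on the side of the cooker's +x axis (all of step 2), for 0.04 s.
7. stirring anticlockwise: the stirrer's foot is low in the cooker on the side of the cooker's +y axis, and every kumquat has been shifted at least 12 mm from where it lay (all of step 3 and distance of each of kumquat_a, kumquat_b, kumquat_c, kumquat_d, kumquat_e from where it was at the start of the episode above 0.012 m), for 0.04 s.
8. the lid has dropped flat onto the rim, its ears in the gaps, not yet turned (horizontal distance between lid and cooker below 0.01 m and z of lid in the frame of cooker between 0.108 and 0.1155 m and angle between lid's own z axis and vertical below 0.04 rad and angle between the x axis of lid and the x axis of cooker, either way round below 0.2 rad), for 0.1 s.
At the end, for the whole second after the job is handed in: All fruit in the cooker below its rim; stirrer upright (0.1 rad) and still on the cork rest, within 30 mm of its middle; lid flat on the rim (3.5 mm in height, 10 mm off axis, 0.04 rad), turned clockwise 29 degrees or more, still (all of step 1 and horizontal distance between each of kumquat_a, kumquat_b, kumquat_c, kumquat_d, kumquat_e and cooker below 0.095 m and z of each of kumquat_a, kumquat_b, kumquat_c, kumquat_d, kumquat_e in the frame of cooker below 0.1 m and horizontal distance between stirrer and rest below 0.03 m and angle between stirrer's own z axis and vertical below 0.1 rad and height (world z) of stirrer below 0.009 m and linear speed of each of stirrer, lid below 0.03 m/s and horizontal distance between lid and cooker below 0.01 m and z of lid in the frame of cooker between 0.108 and 0.1155 m and angle between lid's own z axis and vertical below 0.04 rad and angle between the x axis of lid and the x axis of cooker, either way round above 0.5 rad); the robot touches nothing.
It fails at once if the spice jar is pushed more than 3 cm (distance of spice_c from where it was at the start of the episode above 0.03 m).
It fails at once if the salt shaker is pushed more than 3 cm (distance of salt from where it was at the start of the episode above 0.03 m).
It fails at once if the keys are pushed more than 3 cm (distance of keys from where it was at the start of the episode above 0.03 m).
Of lemon_a, lemon_b, mandarin only 1 to 2 are there at a start; the rules pass over those that are not, and their reading is None.
Of kumquat_a, kumquat_b, kumquat_c, kumquat_d, kumquat_e only 3 to 5 are there at a start; the rules pass over those that are not, and their reading is None.
At some moment in a run one of lemon_a, lemon_b, mandarin, lid may be knocked a few centimetres aside while the robot is not near it.
It also fails if it takes over 210 s, if anything falls off the work surface, if the arm or the gripper's body presses on something with over 40 N, if the wrist force passes 120 N, or if a joint passes its speed limit or range.

## Working session

There is one attempt and no reset: what is moved stays moved. The work goes in short steps, Python scripts to look and compute and a shell command to move; the robot and the scene stay as the last step left them, time stands still between calls to the robot, and variables do not carry over. Pictures are saved under pics/ and viewed, about 12 in all and at most 16, crops included, and the job is handed in when it is done.

```bash
ls; mkdir -p pics; cat > h.py <<'E'
from cell import *
import numpy as np, cv2
def cam(n):
    c=capture(n); c['f']=200/np.tan(np.radians(c['vertical_fov'])/2); c['R']=np.array(c['R']); c['t']=np.array(c['t']); return c
def save(c,fn): cv2.imwrite('pics/'+fn,c['image'][:,:,::-1])
def ray(c,u,v):
    d=np.stack([(np.asarray(u,float)-c['cx'])/c['f'],(np.asarray(v,float)-c['cy'])/c['f'],np.ones_like(np.asarray(u,float))],-1)
    return -c['R'].T@c['t'], d@c['R']
def onz(c,u,v,z):
    o,d=ray(c,u,v); return o+d*((z-o[2])/d[...,2])[...,None]
def cloud(c):
    v,u=np.mgrid[:400,:640]; o,d=ray(c,u,v); return o+d*c['depth'][...,None]
def proj(c,X):
    p=c['R']@np.array(X)+c['t']; return p[:2]/p[2]*c['f']+[c['cx'],c['cy']]
E
python3 - <<'E'
from h import *
for n in('scene','top'):
    c=cam(n); save(c,n+'0.png'); print(n,c['f'],-c['R'].T@c['t'],c['R'].round(3).tolist(),(c['depth']>0).mean()); np.save(n+'0.npy',cloud(c))
print(read_state())
E
```

```text
pics
scene 372.6677191762996 [-0.15447605 -0.5894445   0.55520837] [[0.742, -0.67, -0.019], [-0.287, -0.292, -0.913], [0.606, 0.683, -0.409]] 0.9390234375
top 383.0972385547571 [0.40418468 0.18072216 1.08672091] [[0.001, -1.0, 0.007], [-0.993, -0.002, -0.118], [0.118, -0.006, -0.993]] 0.9959296875
{'clock': 0.1, 'qpos': array([ 1.12181880e+00,  3.26878745e-01, -1.93452308e-01,  1.05201432e+00,
        9.62186936e-06,  1.43662114e+00]), 'qvel': array([ 3.79650950e-05, -2.84261720e-03,  3.52832050e-03, -3.75635160e-04,
        1.18049326e-03,  3.60765688e-04]), 'effort': array([-1.26606214e-03, -4.44241190e+01,  2.63038069e+01,  7.92268140e-03,
       -3.19845185e-04, -8.73051988e-06]), 'position': array([0.17004584, 0.52251712, 0.23058724]), 'ee_rot': array([ 0.69820462,  0.11031682,  0.698526  , -0.11136398]), 'contact_force': array([-0.02969542,  0.0777502 ,  0.07248043]), 'wrist_torque': array([-0.01720712,  0.05065315, -0.00838329]), 'width': 0.08534501908617553}
```

View pics/scene0.png

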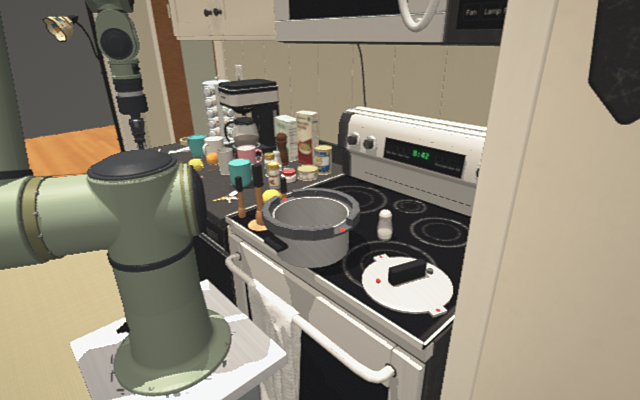

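View pics/top0.png

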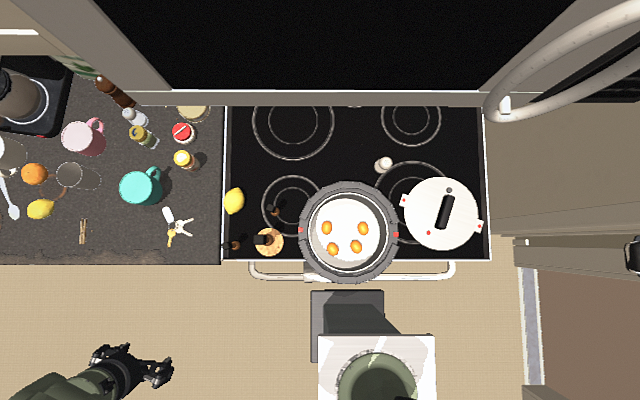

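The hob holds one lemon at top (233,201), the cooker at (348,230) with four kumquats, the stirrer and rest at (268,241), and the lid at (441,214). The other lemon and mandarin, near (40,208) and (34,174), are on the worktop. I'll zoom in on both views.

```bash
python3 - <<'E'
import cv2,numpy as np
t=cv2.imread('pics/top0.png')[170:290,220:490]; s=cv2.imread('pics/scene0.png')[150:320,200:470]
t=cv2.resize(t,(790,351),interpolation=cv2.INTER_CUBIC)
cv2.imwrite('pics/z1.png',t); cv2.imwrite('pics/z2.png',cv2.resize(s,None,fx=2.9,fy=2.9,interpolation=cv2.INTER_CUBIC))
E
```

```text
(no output)
```

View pics/z1.png

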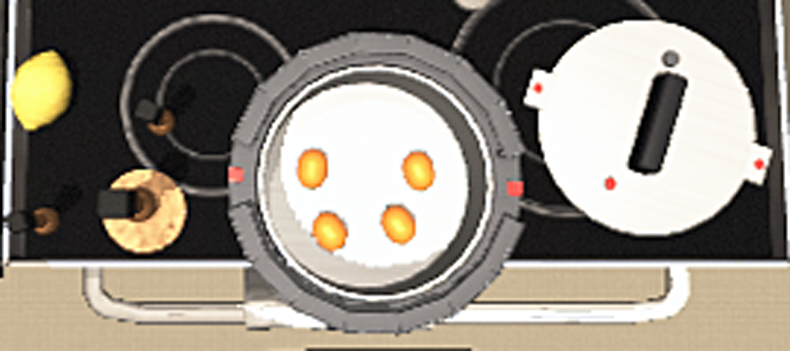

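View pics/z2.png

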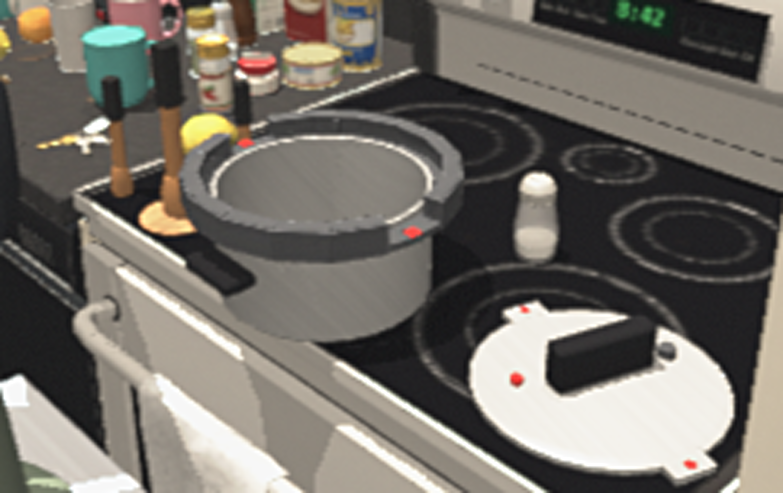

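```bash
cat > m.py <<'E'
from h import *
def hsv(c): return cv2.cvtColor(c['image'],cv2.COLOR_RGB2HSV)
def blobs(m,mina=4):
    n,l,s,ce=cv2.connectedComponentsWithStats(m.astype(np.uint8)); return [(l==i,ce[i],s[i,4]) for i in range(1,n) if s[i,4]>=mina]
E
python3 - <<'E'
from m import *
c=cam('top');P=cloud(c);H=hsv(c);np.set_printoptions(precision=4,suppress=True)
red=((H[...,0]<6)|(H[...,0]>174))&(H[...,1]>150)&(H[...,2]>120)
for m,ce,a in blobs(red): 
    if ce[0]>220: print('red',ce,a,np.median(P[m],0))
yel=(H[...,0]>20)&(H[...,0]<35)&(H[...,1]>130)
for m,ce,a in blobs(yel,60):
    if 222<ce[0]<260:
        q=P[m]; print('lemon',ce,a,np.median(q,0),q[:,2].max(), 'at z.028',onz(c,*ce,.028)); print(cv2.minAreaRect(onz(c,*np.nonzero(m)[::-1],.028)[:,:2].astype(np.float32)))
org=(H[...,0]>8)&(H[...,0]<20)&(H[...,1]>150)
for m,ce,a in blobs(org,20):
    if 305<ce[0]<390: print('kum',ce,a,P[m][:,2].max(),onz(c,*ce,.023))
# stirrers: top points
x,y,z=P[...,0],P[...,1],P[...,2]
reg=np.zeros((400,640),bool);reg[180:265,222:300]=1
for m,ce,a in blobs(reg&(z>.09),5):
    zt=np.percentile(z[m],90); k=m&(z>zt-.006); q=P[k]; print('st',ce,a,zt,q.mean(0),cv2.minAreaRect(q[:,:2].astype(np.float32)))
cork=reg&(z<.02)&(H[...,0]>8)&(H[...,0]<25)&(H[...,1]>50)&(H[...,2]>150)
for m,ce,a in blobs(cork,80):
    cs,_=cv2.findContours(m.astype(np.uint8),0,1); h=cv2.convexHull(cs[0])[:,0]; q=onz(c,h[:,0],h[:,1],.004); print('cork',a,cv2.minEnclosingCircle(q[:,:2].astype(np.float32)),np.median(z[m]))
# cooker rim: collar top
col=np.zeros((400,640),bool);col[175:290,290:405]=1
m=col&(abs(z-.13)<.006); q=P[m]; print('collar',m.sum(),cv2.minEnclosingCircle(q[:,:2].astype(np.float32)),q[:,:2].min(0),q[:,:2].max(0),np.median(q[:,2]))
# lid
L=np.zeros((400,640),bool);L[165:260,398:490]=1
wh=L&(H[...,1]<60)&(H[...,2]>150)&(z<.04); 
m=max(blobs(wh),key=lambda b:b[2])[0]; print('lid z pct',np.percentile(z[m],[5,50,95]))
g=L&(z>.04); q=P[g]; k=q[q[:,2]>q[:,2].max()-.008]; print('grip',k.mean(0),cv2.minAreaRect(k[:,:2].astype(np.float32)),q[:,2].max())
E
```

```text
red [403.5 199.5] 4 [ 0.5222 -0.0833  0.0066]
red [479.     225.7143] 7 [ 0.4475 -0.2944  0.0081]
red [428.  232.2] 10 [ 0.4302 -0.1472  0.0178]
red [396.     234.2727] 22 [ 0.4228 -0.0371  0.109 ]
lemon [235.3582 200.6312] 282 [0.5123 0.384  0.0408] 1.0867209105384255 at z.028 [0.516  0.3891 0.028 ]
((0.516474187374115, 0.39420434832572937), (0.06408713012933731, 0.06263120472431183), 27.420944213867188)
kum [326.8704 226.8704] 54 0.03777832005667103 [0.4439 0.1351 0.023 ]
kum [362.3125 227.7031] 64 0.038524717963507316 [0.4417 0.0368 0.023 ]
kum [355.678  246.1864] 59 0.03561282036729718 [0.3909 0.0558 0.023 ]
kum [332.3968 248.6349] 63 1.0867209105384255 [0.3842 0.12   0.023 ]
st [270.3333 207.697 ] 66 0.14175705842012126 [0.4867 0.28   0.1599] ((0.4528007209300995, 0.2326435148715973), (0.14109188318252563, 0.01817859336733818), 54.22465515136719)
st [298.5833 233.3333] 48 0.1286130046385303 [0.3997 0.2099 0.1285] ((0.3986836075782776, 0.21013377606868744), (0.01232882495969534, 0.0025236604269593954), 0.07628845423460007)
st [259.4595 239.0338] 148 0.2002134121711615 [0.4094 0.3019 0.1979] ((0.4092991352081299, 0.3015732169151306), (0.023595120757818222, 0.022979874163866043), 89.99906158447266)
st [226.473  245.4459] 74 0.14141848154371325 [0.3941 0.3859 0.1601] ((0.394665390253067, 0.2891105115413666), (0.017009053379297256, 0.21694537997245789), 0.5361932516098022)
cork 371 ((0.40325891971588135, 0.2971216142177582), 0.04000246524810791) 0.0037332447094415855
cork 92 ((0.34528297185897827, 0.3918569087982178), 0.03520691394805908) -0.9150582599531909
cork 135 ((0.3439982235431671, 0.2735113501548767), 0.06139134243130684) -0.9150695350879603
collar 1876 ((0.428641676902771, 0.08613470941781998), 0.12985695898532867) [ 0.2998 -0.0387] [0.5564 0.2114] 0.1293640778663046
lid z pct [0.0054 0.0102 0.0143]
grip [0.4042 0.1807 1.0867] ((0.4041846692562103, 0.1807221621274948), (0.0, 0.0), 0.0) 1.0867209105384255
```

```bash
cat > m2.py <<'E'
from m import *
np.set_printoptions(precision=4,suppress=True)
def wc(c,m,z,H): # redness-weighted dot centre
    v,u=np.nonzero(m); w=H[v,u,1].astype(float); return onz(c,(u*w).sum()/w.sum(),(v*w).sum()/w.sum(),z)
def rows(c,P):
    H=hsv(c);x,y,z=np.moveaxis(P,-1,0);ok=c['depth']>0
    red=((H[...,0]<10)|(H[...,0]>170))&(H[...,1]>90)&(H[...,2]>100)
    return H,x,y,z,ok,red
def lid(c,P,zt=.008):
    H,x,y,z,ok,red=rows(c,P)
    g=ok&(z>zt+.034)&(z<zt+.056)&(H[...,2]<90)&(y<-.05)&(x>.3); m=max(blobs(g,10),key=lambda b:b[2])[0]
    q=P[m]; q=q[q[:,2]>np.percentile(q[:,2],95)-.006]; print('grip',len(q),q.mean(0),cv2.minAreaRect(q[:,:2].astype(np.float32)))
    b=((H[...,1]<60)&(H[...,2]>130))&ok&(y<-.06)&(x>.3)&(x<.65)&(z<.03)&(z>.003)
    m=max(blobs(b,50),key=lambda b:b[2])[0]; cs,_=cv2.findContours(m.astype(np.uint8),0,1); k=max(cs,key=cv2.contourArea)[:,0]
    e=onz(c,k[:,0],k[:,1],zt)[:,:2]
    cen=np.array([.485,-.189])
    for _ in range(5):
        r=np.linalg.norm(e-cen,axis=1); s=e[r<.1075]; A=np.c_[2*s,np.ones(len(s))]; cen=np.linalg.lstsq(A,(s**2).sum(1),rcond=None)[0][:2]
    print('disc',cen,np.linalg.norm(s-cen,axis=1).mean())
E
python3 - <<'E'
from m2 import *
c=cam('top');P=cloud(c);H,x,y,z,ok,red=rows(c,P)
for m,ce,a in blobs(red,3):
    if ce[0]>222: print('red',ce,a,wc(c,m,.008,H)[:2],wc(c,m,.13,H)[:2],np.median(z[m]))
lid(c,P)
lm=ok&(H[...,0]>20)&(H[...,0]<35)&(H[...,1]>130)&(x>.4)&(y>.3)&(y<.42)&(z>.012)
m=max(blobs(lm),key=lambda b:b[2])[0]; q=P[m]; print('lemon',m.sum(),q.min(0),q.max(0),q.mean(0))
cs,_=cv2.findContours(m.astype(np.uint8),0,1);k=max(cs,key=len)[:,0]; print(cv2.fitEllipse(onz(c,k[:,0],k[:,1],.03)[:,:2].astype(np.float32)))
s=cam('scene');Ps=cloud(s);H,x,y,z,ok,red=rows(s,Ps)
for m,ce,a in blobs(red,3):
    if ce[1]>180: print('red s',ce,a,wc(s,m,.008,H)[:2],wc(s,m,.13,H)[:2],np.median(P[m],0))
lid(s,Ps)
lm=ok&(H[...,0]>20)&(H[...,0]<35)&(H[...,1]>130)&(x>.4)&(y>.3)&(y<.45)&(z>.012)&(x<.6)
for m,ce,a in blobs(lm,10): q=Ps[m];print('lemon s',ce,a,q.min(0),q.max(0))
g=ok&(z>.12)&(z<.21)&(x>.3)&(x<.5)&(y>.25)&(y<.34); q=Ps[g]; print('stir s',len(q)); 
for lo in(.06,.13,.165,.185): k=q[(q[:,2]>lo)&(q[:,2]<lo+.02)]; print(lo,len(k),k.min(0) if len(k) else 0,k.max(0) if len(k) else 0)
E
```

```text
red [403.25 199.75] 8 [ 0.5215 -0.0828] [ 0.5082 -0.053 ] 0.007224773776082882
red [479.  225.5] 8 [ 0.4486 -0.2944] [ 0.4436 -0.2406] 0.006866351019845451
red [300.0417 228.9167] 24 [0.4385 0.2096] [0.4347 0.2064] 0.1082434014232847
red [428.1538 232.4615] 13 [ 0.4293 -0.1501] [ 0.4265 -0.1127] 0.01681890728390245
red [395.5862 233.931 ] 29 [ 0.4248 -0.0586] [ 0.4225 -0.0316] 0.1090496122208624
grip 265 [ 0.4841 -0.1859  0.0533] ((0.4843981862068176, -0.18625076115131378), (0.023268282413482666, 0.09289737790822983), 70.23606872558594)
disc [ 0.4852 -0.1868] 0.10274497639191607
lemon 259 [0.4811 0.3674 0.0203] [0.5534 0.4166 0.0561] [0.5151 0.3879 0.0413]
((0.5174331068992615, 0.39469361305236816), (0.05027780681848526, 0.06509561091661453), 76.79386138916016)
red s [271.7143 182.7143] 7 [0.6261 0.54  ] [0.4521 0.2882] [ 0.5705  0.2911 -0.0009]
red s [284.0625 198.75  ] 16 [0.567  0.3846] [0.4062 0.1675] [0.5242 0.2561 0.0001]
red s [341.8421 229.5263] 19 [0.5534 0.0864] [ 0.3956 -0.0643] [0.4358 0.092  0.0081]
red s [380.1667 256.    ] 6 [ 0.5235 -0.0827] [ 0.3724 -0.1957] [0.3673 0.0043 0.1084]
red s [377.7059 280.2353] 17 [ 0.4376 -0.1438] [ 0.3056 -0.2431] [ 0.2861 -0.0307 -0.113 ]
red s [437.6364 309.9091] 11 [ 0.4496 -0.2957] [ 0.3149 -0.3612] [ 0.0575 -0.4668 -0.9162]
grip 250 [ 0.4828 -0.1928  0.0524] ((0.48594677448272705, -0.19348393380641937), (0.023148398846387863, 0.09690666198730469), 71.65421295166016)
disc [ 0.4743 -0.2159] 0.08107667330534796
lemon s [271.7222 195.7222] 72 [0.4845 0.3654 0.0228] [0.5523 0.4125 0.0514]
stir s 298
0.06 0 0 0
0.13 86 [0.3975 0.2681 0.1303] [0.4994 0.3092 0.1499]
0.165 66 [0.3969 0.2857 0.1651] [0.4215 0.3098 0.1844]
0.185 58 [0.3966 0.2843 0.1851] [0.4207 0.3103 0.1987]
```

```bash
python3 -m pendant '[[1,[0.035,-0.013,0],0],[1,[0.07,-0.026,0],0],[1,[0.105,-0.039,0],0],[1,[0.14,-0.052,0],0],[1,[0.175,-0.066,0],0]]'
python3 -m pendant '[[1,[0.034,-0.013,0],0.02],[1,[0.068,-0.026,-0.02],0.04],[1,[0.102,-0.039,-0.05],0.065],[1,[0.136,-0.052,-0.08],0.065],[1,[0.172,-0.066,-0.1],0.065]]'
cat >> m2.py <<'E'
def lemon(c):
    P=cloud(c);H,x,y,z,ok,red=rows(c,P)
    lm=ok&(H[...,0]>20)&(H[...,0]<35)&(H[...,1]>130)&(x>.4)&(y>-.1)&(y<.5)&(z>.012)&(x<.65)
    for m,ce,a in blobs(lm,10): q=P[m];print('lemon',ce,a,q.min(0),q.max(0))
E
python3 - <<'E'
from m2 import *
lemon(cam('scene'));lemon(cam('top'));s=read_state();print(s['position'],s['qpos'][0]-s['qpos'][5])
E
```

```text
clock: 0.67
position: [0.3466, 0.4563, 0.2313]
ee_rot: [0.698, 0.111, 0.698, -0.111]
contact_force: [0.2, 0.7, -1.2]
width: 0.0858
clock: 1.08
position: [0.5074, 0.3939, 0.1355]
ee_rot: [0.701, 0.088, 0.702, -0.088]
contact_force: [0.1, -0.2, 0.4]
width: 0.0853
lemon [270.0962 195.5   ] 104 [0.4132 0.2877 0.0184] [0.5493 0.4093 0.1019]
lemon [237.0233 190.2558] 43 [0.5107 0.3442 0.024 ] [0.5539 0.4004 0.2156]
lemon [232.2674 208.6395] 86 [0.4811 0.3481 0.0218] [0.5047 0.4163 0.227 ]
lemon [362.7826 228.1304] 46 [0.4295 0.0283 0.032 ] [0.4514 0.0477 0.0396]
[0.5096 0.3911 0.1326] -0.25564357802336235
```

```bash
python3 -m pendant '[[1,[0,0,-0.03],0],[1,[0,0,-0.06],0],[1,[0,0,-0.09],0],[1,[0,0,-0.11],0],[1,[0,0,-0.121],0]]'
python3 -m pendant '[[0.4,[0,0,0],0],[0.4,[0,0,0],0],[0.3,[0,0,0],0],[0,[0,0,0],0],[0,[0,0,0],0]]'
python3 -m pendant '[[0,[0,0,0],0],[0,[0,0,0],0],[0,[0,0,0.01],0],[0,[0,0,0.03],0],[0,[0,0,0.06],0]]'
```

```text
clock: 1.6
position: [0.5048, 0.3942, 0.0139]
ee_rot: [0.7, 0.087, 0.703, -0.089]
contact_force: [-0.8, -0.9, 0.9]
width: 0.0852
clock: 2.02
position: [0.5085, 0.3961, 0.0189]
ee_rot: [0.703, 0.089, 0.701, -0.087]
contact_force: [-0.8, 0.3, 5.3]
width: 0.0509
clock: 2.43
position: [0.505, 0.3936, 0.0753]
ee_rot: [0.7, 0.087, 0.703, -0.089]
contact_force: [0.3, 0.4, -1.3]
width: 0.0508
```

```bash
python3 -m pendant '[[0,[0,0,0.04],0],[0,[0,0,0.08],0],[0,[0,0,0.12],0],[0,[0,0,0.15],0],[0,[0,0,0.18],0]]'
python3 -m pendant '[[0,[-0.009,-0.036,0],0],[0,[-0.018,-0.072,0],0],[0,[-0.027,-0.108,0],0],[0,[-0.036,-0.144,0],0],[0,[-0.045,-0.18,0],0]]'
python3 -m pendant '[[0,[-0.009,-0.036,0],0],[0,[-0.018,-0.072,0],0],[0,[-0.027,-0.108,0],0],[0,[-0.031,-0.127,0],0],[0,[-0.031,-0.127,0],0]]'
```

```text
clock: 2.85
position: [0.507, 0.3949, 0.2601]
ee_rot: [0.702, 0.089, 0.701, -0.088]
contact_force: [0.6, 1.0, -1.7]
width: 0.0507
clock: 3.27
position: [0.461, 0.2134, 0.2573]
ee_rot: [0.702, 0.088, 0.701, -0.088]
contact_force: [0.1, -0.9, -0.3]
width: 0.0515
clock: 3.68
position: [0.4298, 0.0849, 0.2574]
ee_rot: [0.702, 0.089, 0.701, -0.09]
contact_force: [0.9, 0.7, -1.5]
width: 0.0512
```

```bash
python3 - <<'E'
from m2 import *
s=read_state();print(s['position'],s['contact_force'],s['qpos'],s['width'])
E
```

```text
[0.4298 0.0849 0.2574] [ 0.9092  0.6799 -1.5436] [ 0.0272  0.0992 -0.4154  1.0559 -0.0014  0.2819] 0.05121180180041437
```

```bash
python3 -m pendant '[[0,[0,0,-0.04],0],[0,[0,0,-0.08],0],[0,[0,0,-0.12],0],[0,[0,0,-0.16],0],[0,[0,0,-0.2],0]]'
python3 -m pendant '[[0,[0,0,0],0],[0.85,[0,0,0],0],[0.85,[0,0,0],0],[0.85,[0,0,0],0],[0.85,[0,0,0.02],0]]'
python3 -m pendant '[[0.85,[0,0,0.04],0],[0.85,[0,0,0.08],0],[0.85,[0,0,0.12],0],[0.85,[0,0,0.16],0],[0.85,[0,0,0.2],0]]'
python3 -m pendant '[[1,[-0.003,0.036,0],0.05],[1,[-0.006,0.072,0],0.1],[1,[-0.009,0.108,0],0.15],[1,[-0.012,0.144,0],0.2],[1,[-0.015,0.18,0],0.25]]'
python3 - <<'E'
from m2 import *
c=cam('top');save(c,'t2.png');P=cloud(c);H,x,y,z,ok,red=rows(c,P)
I=cv2.resize(c['image'][170:290,220:490,::-1],(790,351),interpolation=cv2.INTER_CUBIC);cv2.imwrite('pics/t2z.png',I);lid(c,P)
s=read_state();print(s['position'],s['qpos'][0]-s['qpos'][5])
E
```

```text
clock: 4.1
position: [0.4316, 0.0886, 0.0558]
ee_rot: [0.702, 0.088, 0.701, -0.088]
contact_force: [0.3, 0.8, -1.8]
width: 0.0513
clock: 4.52
position: [0.431, 0.0881, 0.0772]
ee_rot: [0.702, 0.088, 0.702, -0.088]
contact_force: [0.0, -0.2, -0.6]
width: 0.0726
clock: 4.93
position: [0.4313, 0.0881, 0.2819]
ee_rot: [0.704, 0.088, 0.7, -0.088]
contact_force: [0.5, 0.4, -0.2]
width: 0.0722
clock: 5.35
position: [0.4163, 0.2699, 0.2803]
ee_rot: [0.709, 0.0, 0.705, 0.002]
contact_force: [1.2, -0.7, 0.7]
width: 0.0856
grip 257 [ 0.4849 -0.1866  0.0535] ((0.48449552059173584, -0.1866294890642166), (0.023459985852241516, 0.09159819781780243), 71.28778839111328)
disc [ 0.485  -0.1868] 0.10282104494578548
[0.4156 0.2756 0.2801] 0.00975950349445498
```

View pics/t2z.png

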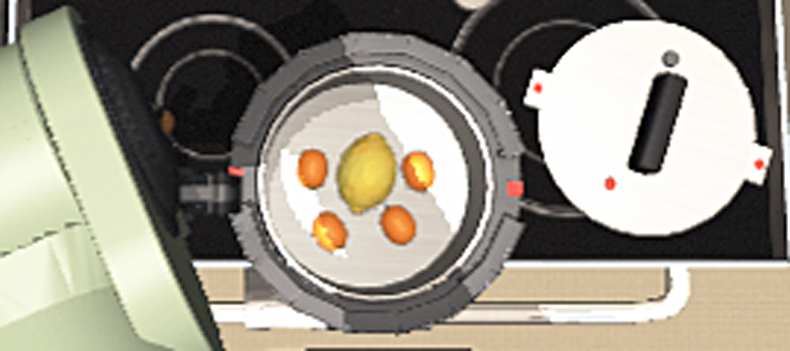

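The lemon lies at the pot's centre (crop 367,172). The kumquats haven't moved, and the lid is where it was. Next is the stirrer.

```bash
python3 -m pendant '[[1,[-0.004,0.022,0],0],[1,[-0.004,0.022,0],0],[1,[-0.004,0.022,0],0],[1,[-0.004,0.022,0],0],[1,[-0.004,0.022,0],0]]'
python3 - <<'E'
from m2 import *
for i in range(4):
    c=cam('scene');s=read_state();print(s['position'],s['qpos'][0]-s['qpos'][5])
P=cloud(c);H,x,y,z,ok,red=rows(c,P);g=ok&(z>.15)&(z<.21)&(x>.37)&(x<.45)&(y>.25)&(y<.34);q=P[g];print(len(q),q.min(0),q.max(0))
E
```

```text
clock: 5.82
position: [0.4124, 0.2892, 0.2777]
ee_rot: [0.708, 0.001, 0.707, -0.0]
contact_force: [-0.2, -0.0, 0.5]
width: 0.0855
[0.4124 0.2891 0.2774] -0.0013096624193116857
[0.4124 0.2891 0.2772] -0.0013195518001204998
[0.4124 0.2892 0.277 ] -0.0013085375952662792
[0.4124 0.2892 0.2768] -0.0012185768881930459
167 [0.3972 0.2847 0.1508] [0.4227 0.312  0.1986]
```

```bash
python3 -m pendant '[[1,[-0.003,0.01,-0.02],0],[1,[-0.003,0.01,-0.05],0],[1,[-0.003,0.01,-0.08],0],[1,[-0.003,0.01,-0.11],0],[1,[-0.003,0.01,-0.137],0]]'
python3 -m pendant '[[0.6,[0,0,0],0],[0.5,[0,0,0],0],[0.4,[0,0,0],0],[0.3,[0,0,0],0],[0.2,[0,0,0],0]]'
python3 -m pendant '[[0,[0,0,0],0],[0,[0,0,0],0],[0,[0,0,0],0],[0,[0,0,0],0],[0,[0,0,0],0]]'
python3 - <<'E'
from m2 import *
c=cam('scene');s=read_state();print(s['position'],s['qpos'][0]-s['qpos'][5],s['contact_force'],s['wrist_torque'],s['width'])
E
```

```text
clock: 6.43
position: [0.4088, 0.2994, 0.138]
ee_rot: [0.707, 0.0, 0.707, -0.0]
contact_force: [-0.4, -0.7, 0.1]
width: 0.0856
clock: 6.85
position: [0.4104, 0.3006, 0.1414]
ee_rot: [0.708, 0.001, 0.706, 0.001]
contact_force: [0.1, -0.9, 0.7]
width: 0.0257
clock: 7.27
position: [0.4105, 0.3007, 0.1415]
ee_rot: [0.708, 0.001, 0.706, 0.001]
contact_force: [0.2, 0.2, 7.2]
width: 0.0235
[0.4105 0.3007 0.1415] 0.0002506057883229218 [-0.2866  0.0369  6.6891] [-0.0835 -0.0186 -0.002 ] 0.0234046979386947
```

```bash
python3 -m pendant '[[0,[0,0,0.02],0],[0,[0,0,0.055],0],[0,[0,0,0.09],0],[0,[0,0,0.125],0],[0,[0,0,0.16],0]]'
python3 -m pendant '[[0,[0.007,-0.017,0],0],[0,[0.02,-0.05,0],0],[0,[0.034,-0.083,0],0],[0,[0.048,-0.116,0],0],[0,[0.061,-0.148,0],0]]'
python3 -m pendant '[[0,[0.01,-0.025,0],0],[0,[0.018,-0.043,0],0],[0,[0.023,-0.055,0],0],[0,[0.023,-0.055,0],0],[0,[0.023,-0.055,0],0]]'
python3 - <<'E'
from m2 import *
s=read_state();print(s['position'],s['qpos'][0]-s['qpos'][5],s['contact_force'],s['wrist_torque'],s['width'])
c=cam('scene');save(c,'s3.png');cv2.imwrite('pics/s3z.png',cv2.resize(c['image'][60:290,180:420,::-1],None,fx=2.2,fy=2.2))
E
```

```text
clock: 7.73
position: [0.4086, 0.2998, 0.3017]
ee_rot: [0.707, -0.0, 0.707, 0.0]
contact_force: [0.8, 0.5, -1.1]
width: 0.0234
clock: 8.15
position: [0.4704, 0.1505, 0.3002]
ee_rot: [0.707, -0.0, 0.707, 0.0]
contact_force: [0.6, -0.3, -0.5]
width: 0.0232
clock: 8.57
position: [0.4929, 0.0969, 0.2997]
ee_rot: [0.707, 0.001, 0.707, -0.0]
contact_force: [-0.2, 0.1, -1.4]
width: 0.0231
[0.4929 0.0969 0.2997] -0.0007784299092942343 [-0.1625  0.07   -1.3506] [0.0406 0.0352 0.0105] 0.023107360075234867
```

View pics/s3z.png

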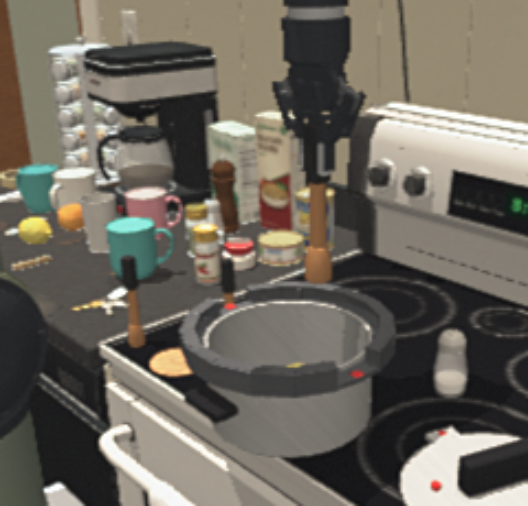

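The stirrer hangs upright in the gripper (crop 318,230), above the pot's far side. I'll lower it and start the first quadrant.

```bash
python3 -m pendant '[[0,[0.001,0,-0.03],0],[0,[0.001,0,-0.065],0],[0,[0.001,0,-0.1],0],[0,[0.001,0,-0.13],0],[0,[0.001,0,-0.146],0]]'
python3 -m pendant '[[0,[0,0,0],0],[0,[0,0,0],0],[0,[0,-0.005,0],0],[0,[0,-0.007,0],0],[0,[0,-0.007,0],0]]'
python3 -m pendant '[[0,[-0.001,0.007,0],0],[0,[-0.004,0.02,0],0],[0,[-0.014,0.033,0],0],[0,[-0.031,0.041,0],0],[0,[-0.048,0.042,0],0]]'
python3 -m pendant '[[0,[-0.009,-0.001,0],0],[0,[-0.018,-0.003,0],0],[0,[-0.03,-0.005,0],0],[0,[-0.04,-0.01,0],0],[0,[-0.049,-0.018,0],0]]'
```

```text
clock: 9.03
position: [0.4912, 0.0984, 0.1503]
ee_rot: [0.705, -0.001, 0.709, 0.001]
contact_force: [0.1, -0.7, -0.8]
width: 0.0231
clock: 9.45
position: [0.4953, 0.0897, 0.1552]
ee_rot: [0.708, -0.0, 0.706, -0.0]
contact_force: [0.2, 0.3, -2.6]
width: 0.0231
clock: 9.87
position: [0.4461, 0.1335, 0.1541]
ee_rot: [0.708, -0.0, 0.707, 0.001]
contact_force: [-0.9, -0.1, -1.2]
width: 0.0233
clock: 10.28
position: [0.3969, 0.1138, 0.1539]
ee_rot: [0.707, -0.0, 0.707, 0.0]
contact_force: [0.3, 0.1, -1.3]
width: 0.0235
```

```bash
python3 -m pendant '[[0,[-0.01,-0.014,0],0],[0,[-0.01,-0.028,0],0],[0,[-0.006,-0.041,0],0],[0,[0.002,-0.054,0],0],[0,[0.014,-0.064,0],0]]'
python3 -m pendant '[[0,[0.013,-0.004,0],0],[0,[0.027,-0.003,0],0],[0,[0.04,0.002,0],0],[0,[0.052,0.013,0],0],[0,[0.059,0.026,0],0]]'
python3 - <<'E'
from m2 import *
c=cam('top');save(c,'t4.png');cv2.imwrite('pics/t4z.png',cv2.resize(c['image'][170:290,280:420,::-1],None,fx=3,fy=3,interpolation=cv2.INTER_CUBIC))
E
```

```text
clock: 10.7
position: [0.4109, 0.0486, 0.1539]
ee_rot: [0.707, 0.0, 0.707, -0.0]
contact_force: [0.3, 0.4, -0.0]
width: 0.0233
clock: 11.12
position: [0.4727, 0.0751, 0.1538]
ee_rot: [0.708, 0.001, 0.706, -0.001]
contact_force: [0.7, -0.9, -1.1]
width: 0.0234
```

View pics/t4z.png

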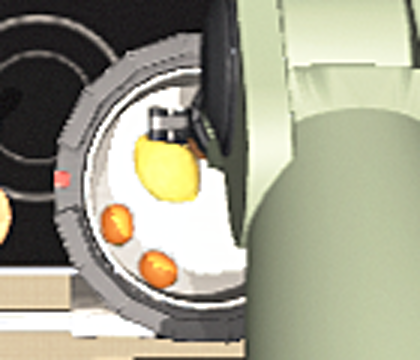

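Two kumquats have moved out to the wall (crop 115,223 and 158,268). The lemon has shifted too, and the forces are small. I'll carry on stirring.

```bash
python3 -m pendant '[[0,[0.002,0.012,0],0],[0,[0,0.025,0],0],[0,[-0.006,0.038,0],0],[0,[-0.016,0.047,0],0],[0,[-0.028,0.053,0],0]]'
python3 -m pendant '[[0,[-0.013,0.003,0],0],[0,[-0.027,0.001,0],0],[0,[-0.039,-0.005,0],0],[0,[-0.049,-0.015,0],0],[0,[-0.056,-0.027,0],0]]'
python3 -m pendant '[[0,[-0.003,-0.013,0],0],[0,[-0.002,-0.027,0],0],[0,[0.003,-0.04,0],0],[0,[0.012,-0.051,0],0],[0,[0.024,-0.059,0],0]]'
python3 -m pendant '[[0,[0.013,-0.003,0],0],[0,[0.027,-0.001,0],0],[0,[0.04,0.005,0],0],[0,[0.05,0.015,0],0],[0,[0.057,0.027,0],0]]'
python3 - <<'E'
from m2 import *
s=read_state();print(s['position']-[.4287,.0863,0])
E
```

```text
clock: 11.58
position: [0.4424, 0.129, 0.1536]
ee_rot: [0.708, -0.0, 0.707, -0.0]
contact_force: [4.6, -3.7, -2.7]
width: 0.0233
clock: 12.0
position: [0.3845, 0.102, 0.1537]
ee_rot: [0.707, -0.0, 0.707, 0.001]
contact_force: [-0.6, -0.4, -2.0]
width: 0.0235
clock: 12.42
position: [0.4082, 0.0426, 0.1534]
ee_rot: [0.706, 0.001, 0.708, 0.0]
contact_force: [0.1, 0.2, -0.5]
width: 0.0233
clock: 12.83
position: [0.4646, 0.069, 0.1524]
ee_rot: [0.705, -0.001, 0.709, -0.001]
contact_force: [-7.4, -1.4, -2.2]
width: 0.0231
[ 0.0359 -0.0173  0.1524]
```

```bash
python3 -m pendant '[[0,[0.003,0.014,0],0],[0,[0.002,0.028,0],0],[0,[-0.004,0.041,0],0],[0,[-0.014,0.052,0],0],[0,[-0.027,0.059,0],0]]'
python3 -m pendant '[[0,[-0.013,0.003,0],0],[0,[-0.027,0.001,0],0],[0,[-0.039,-0.005,0],0],[0,[-0.049,-0.015,0],0],[0,[-0.056,-0.027,0],0]]'
python3 -m pendant '[[0,[-0.003,-0.013,0],0],[0,[-0.002,-0.027,0],0],[0,[0.003,-0.04,0],0],[0,[0.012,-0.051,0],0],[0,[0.025,-0.059,0],0]]'
python3 -m pendant '[[0,[0.013,-0.003,0],0],[0,[0.027,-0.001,0],0],[0,[0.04,0.005,0],0],[0,[0.05,0.015,0],0],[0,[0.058,0.027,0],0]]'
python3 -m pendant '[[0,[0.003,0.014,0],0],[0,[0.002,0.028,0],0],[0,[-0.004,0.041,0],0],[0,[-0.014,0.052,0],0],[0,[-0.027,0.059,0],0]]'
python3 -m pendant '[[0,[-0.013,0.003,0],0],[0,[-0.027,0.001,0],0],[0,[-0.039,-0.005,0],0],[0,[-0.049,-0.015,0],0],[0,[-0.056,-0.027,0],0]]'
python3 -m pendant '[[0,[-0.003,-0.013,0],0],[0,[-0.002,-0.027,0],0],[0,[0.003,-0.04,0],0],[0,[0.012,-0.051,0],0],[0,[0.025,-0.059,0],0]]'
python3 -m pendant '[[0,[0.013,-0.003,0],0],[0,[0.027,-0.001,0],0],[0,[0.04,0.005,0],0],[0,[0.05,0.015,0],0],[0,[0.058,0.027,0],0]]'
python3 -m pendant '[[0,[0.003,0.014,0],0],[0,[0.002,0.028,0],0],[0,[-0.004,0.041,0],0],[0,[-0.014,0.052,0],0],[0,[-0.027,0.058,0],0]]'
python3 -m pendant '[[0,[-0.015,0,0],0],[0,[-0.018,0,0],0],[0,[-0.018,0,0],0],[0,[-0.018,0,0],0],[0,[-0.018,0,0],0]]'
python3 - <<'E'
from m2 import *
s=read_state();print(s['position']-[.4287,.0863,0])
c=cam('top');save(c,'t5.png');cv2.imwrite('pics/t5z.png',cv2.resize(c['image'][170:290,280:420,::-1],None,fx=3,fy=3,interpolation=cv2.INTER_CUBIC))
E
```

```text
clock: 13.25
position: [0.4401, 0.1295, 0.1532]
ee_rot: [0.707, -0.0, 0.707, 0.0]
contact_force: [0.5, -0.1, -1.0]
width: 0.0235
clock: 13.67
position: [0.3852, 0.1019, 0.1541]
ee_rot: [0.709, -0.001, 0.706, 0.0]
contact_force: [6.5, 0.6, -2.1]
width: 0.0234
clock: 14.08
position: [0.4087, 0.0418, 0.1537]
ee_rot: [0.707, -0.0, 0.707, -0.001]
contact_force: [1.0, 0.3, -2.5]
width: 0.0233
clock: 14.5
position: [0.4683, 0.0695, 0.1536]
ee_rot: [0.707, 0.0, 0.707, -0.001]
contact_force: [0.3, -0.1, -1.9]
width: 0.0235
clock: 14.92
position: [0.4374, 0.1279, 0.1522]
ee_rot: [0.705, -0.001, 0.709, -0.001]
contact_force: [0.3, 0.7, -1.2]
width: 0.0233
clock: 15.33
position: [0.384, 0.1016, 0.1539]
ee_rot: [0.708, -0.001, 0.707, 0.0]
contact_force: [-1.2, -0.8, -1.4]
width: 0.0236
clock: 15.75
position: [0.4095, 0.0419, 0.154]
ee_rot: [0.708, -0.0, 0.707, -0.0]
contact_force: [-1.2, -0.1, -1.7]
width: 0.0235
clock: 16.17
position: [0.4683, 0.0695, 0.1536]
ee_rot: [0.707, 0.0, 0.707, -0.001]
contact_force: [0.3, -0.6, -0.9]
width: 0.0235
clock: 16.58
position: [0.4423, 0.1254, 0.1539]
ee_rot: [0.709, -0.003, 0.705, -0.003]
contact_force: [8.6, -12.4, -0.7]
width: 0.0238
clock: 17.0
position: [0.4223, 0.128, 0.1535]
ee_rot: [0.707, 0.0, 0.707, 0.0]
contact_force: [0.0, 0.2, -1.8]
width: 0.0235
[-0.0064  0.0417  0.1535]
```

View pics/t5z.png

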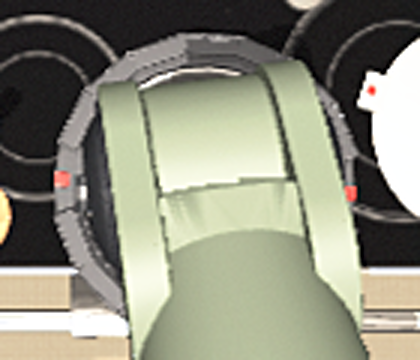

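```bash
python3 -m pendant '[[0,[0,0,0.03],0],[0,[0,0,0.07],0],[0,[0,0,0.11],0],[0,[0,0,0.14],0],[0,[0,0,0.15],0]]'
python3 -m pendant '[[0,[-0.002,0.025,0],0],[0,[-0.006,0.06,0],0],[0,[-0.01,0.1,0],0],[0,[-0.014,0.14,0],0],[0,[-0.016,0.17,0],0]]'
python3 -m pendant '[[0,[0,0,0],0],[0,[0,0,0],0],[0,[0,0,0],0],[0,[0,0,0],0],[0,[0,0,0],0]]'
python3 - <<'E'
from m2 import *
s=read_state();print(s['position'],s['qpos'][0]-s['qpos'][5],s['contact_force'],s['wrist_torque'],s['width'])
c=cam('top');save(c,'t6.png');a=cv2.resize(c['image'][170:290,280:420,::-1],None,fx=3,fy=3,interpolation=cv2.INTER_CUBIC)
P=cloud(c);H=hsv(c);ok=c['depth']>0;z=P[...,2]
org=(H[...,0]>8)&(H[...,0]<20)&(H[...,1]>150)&ok
for m,ce,n in blobs(org,15):
    if 300<ce[0]<395 and 185<ce[1]<280: print('kum',ce,n,z[m].max(),onz(c,*ce,.023))
lid(c,P)
c=cam('scene');b=cv2.resize(c['image'][100:280,200:370,::-1],(340,360),interpolation=cv2.INTER_CUBIC)
cv2.imwrite('pics/t6z.png',np.hstack([a,b]))
P=cloud(c);x,y,z=np.moveaxis(P,-1,0);g=(c['depth']>0)&(x>.37)&(x<.45)&(y>.25)&(y<.35)&(z>.15)&(z<.29);q=P[g]
for lo in np.arange(.15,.28,.02):
    k=q[(q[:,2]>lo)&(q[:,2]<lo+.02)]
    if len(k)>3: print(round(lo,2),len(k),k[:,:2].min(0),k[:,:2].max(0))
E
```

```text
clock: 17.47
position: [0.4244, 0.1283, 0.3082]
ee_rot: [0.71, 0.0, 0.705, 0.0]
contact_force: [0.7, 0.5, -1.4]
width: 0.023
clock: 17.88
position: [0.4052, 0.3004, 0.3024]
ee_rot: [0.707, -0.0, 0.708, 0.0]
contact_force: [1.2, 0.3, -2.5]
width: 0.0236
clock: 18.3
position: [0.4063, 0.2968, 0.3033]
ee_rot: [0.707, 0.0, 0.707, -0.001]
contact_force: [0.6, -1.2, -1.9]
width: 0.0232
[0.4063 0.2968 0.3033] -0.0016707487008837951 [ 0.5524 -1.228  -1.8887] [ 0.0047 -0.026   0.0007] 0.023198033896545983
kum [372.4068 223.4576] 59 0.037517816074384314 [0.4535 0.0086 0.023 ]
kum [364.5793 250.6347] 271 0.040862209687440476 [0.3788 0.0315 0.023 ]
grip 261 [ 0.4839 -0.1862  0.0532] ((0.48474758863449097, -0.1864399015903473), (0.023771600797772408, 0.09241010248661041), 70.52393341064453)
disc [ 0.4851 -0.1867] 0.10277330597331662
0.15 17 [0.3854 0.2777] [0.4131 0.3067]
0.17 76 [0.3839 0.275 ] [0.4161 0.3003]
0.19 76 [0.3854 0.2772] [0.415  0.3018]
0.21 53 [0.3909 0.282 ] [0.4115 0.3017]
0.23 48 [0.393  0.2824] [0.4092 0.2984]
0.25 50 [0.3929 0.2828] [0.4111 0.3012]
0.27 51 [0.3939 0.2819] [0.4136 0.2973]
```

View pics/t6z.png

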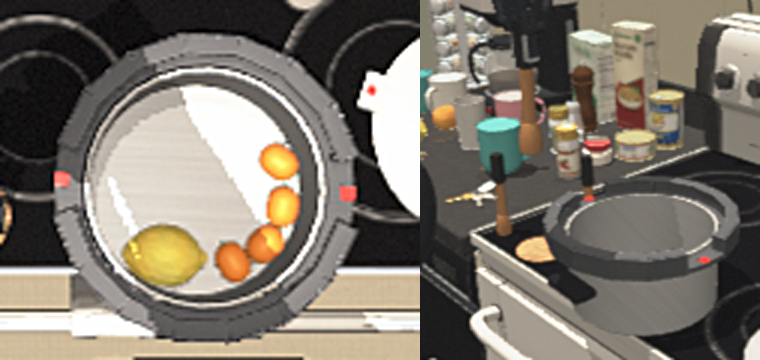

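All four kumquats and the lemon now lie along the -x/-y wall, each kumquat more than 3 cm from where it started. The stirrer is upright above the cork, so I'll lower it.

```bash
python3 -m pendant '[[0,[-0.002,0,-0.035],0],[0,[-0.002,0,-0.07],0],[0,[-0.002,0,-0.105],0],[0,[-0.002,0,-0.135],0],[0,[-0.002,0,-0.15],0]]'
python3 -m pendant '[[0,[0,0,-0.003],0],[0,[0,0,-0.006],0],[0,[0,0,-0.009],0],[0,[0,0,-0.011],0],[0,[0,0,-0.011],0]]'
python3 - <<'E'
from m2 import *
c=cam('scene');s=read_state();print(s['position'],s['contact_force'],s['wrist_torque'],s['width'])
E
```

```text
clock: 18.82
position: [0.4022, 0.2962, 0.1502]
ee_rot: [0.706, -0.0, 0.709, -0.001]
contact_force: [-0.7, 0.1, -1.4]
width: 0.0233
clock: 19.23
position: [0.4048, 0.2982, 0.1434]
ee_rot: [0.708, 0.0, 0.707, 0.0]
contact_force: [-0.4, -0.2, -1.1]
width: 0.0232
[0.4047 0.2982 0.1435] [ 0.3042 -0.8174 -1.8266] [0.0224 0.0051 0.0279] 0.023014782505363953
```

```bash
python3 -m pendant '[[0,[0,0,-0.001],0],[0,[0,0,-0.002],0],[0,[0,0,-0.002],0],[0,[0,0,-0.002],0],[0,[0,0,-0.002],0]]'
python3 -m pendant '[[0.4,[0,0,0],0],[0.7,[0,0,0],0],[1,[0,0,0],0],[1,[0,0,0],0],[1,[0,0,0],0]]'
python3 -m pendant '[[1,[0,0,0],0],[1,[0,0,0.02],0],[1,[0,0,0.05],0],[1,[0,0,0.09],0],[1,[0,0,0.12],0]]'
python3 -m pendant '[[1,[0.01,-0.038,0.02],-0.05],[1,[0.02,-0.075,0.02],-0.1],[1,[0.028,-0.112,0.02],-0.15],[1,[0.036,-0.15,0.02],-0.2],[1,[0.045,-0.187,0.02],-0.25]]'
python3 -m pendant '[[1,[0.008,-0.038,0],-0.02],[1,[0.015,-0.075,0],-0.04],[1,[0.022,-0.112,0],-0.06],[1,[0.03,-0.15,0],-0.08],[1,[0.037,-0.187,0],-0.08]]'
python3 - <<'E'
from m2 import *
s=read_state();print(s['position'],s['qpos'][0]-s['qpos'][5])
c=cam('top');P=cloud(c);x,y,z=np.moveaxis(P,-1,0);ok=c['depth']>0
g=ok&(z>.185)&(z<.21)&(abs(x-.405)<.04)&(abs(y-.298)<.04);q=P[g];print('top grip',len(q),q.mean(0),q.min(0),q.max(0))
c=cam('scene');P=cloud(c);H,x,y,z,ok,red=rows(c,P)
for lo in(.01,.03,.14,.16,.18):
    g=ok&(z>lo)&(z<lo+.02)&(abs(x-.405)<.04)&(abs(y-.298)<.04);q=P[g]
    if len(q):print(lo,len(q),q[:,:2].min(0),q[:,:2].max(0),q[:,2].max())
for m,ce,a in blobs(red,3):
    if ce[1]>245: print('red s',ce,a,wc(c,m,.008,H)[:2])
lid(c,P)
E
```

```text
clock: 19.7
position: [0.4047, 0.2983, 0.1416]
ee_rot: [0.708, 0.0, 0.706, 0.0]
contact_force: [-0.5, -0.7, 6.1]
width: 0.023
clock: 20.12
position: [0.404, 0.2979, 0.1404]
ee_rot: [0.707, -0.0, 0.707, 0.0]
contact_force: [-0.1, 0.2, 0.1]
width: 0.0802
clock: 20.53
position: [0.4041, 0.298, 0.2628]
ee_rot: [0.707, 0.0, 0.707, 0.0]
contact_force: [0.1, 0.9, 0.2]
width: 0.0854
clock: 20.95
position: [0.449, 0.1093, 0.2809]
ee_rot: [0.702, 0.089, 0.701, -0.089]
contact_force: [0.4, 0.0, -0.4]
width: 0.0857
clock: 21.37
position: [0.4861, -0.0781, 0.2806]
ee_rot: [0.698, 0.116, 0.697, -0.116]
contact_force: [0.4, 0.1, -0.2]
width: 0.0853
[ 0.4861 -0.0781  0.2806] -0.33074431817738303
top grip 110 [0.3994 0.2989 0.1976] [0.3887 0.2876 0.1914] [0.4116 0.3113 0.2018]
0.01 53 [0.3833 0.2783] [0.4047 0.3021] 0.029726194874233114
0.03 52 [0.384  0.2811] [0.4046 0.3038] 0.04999054369333644
0.14 63 [0.387  0.2819] [0.4101 0.3101] 0.15938954988717724
0.16 65 [0.3881 0.2819] [0.4112 0.3107] 0.17967529760129958
0.18 71 [0.3888 0.2826] [0.4103 0.3059] 0.19832565200726715
red s [380.1667 256.    ] 6 [ 0.5236 -0.0826]
red s [377.7619 280.381 ] 21 [ 0.4374 -0.1441]
red s [437.6364 309.9091] 11 [ 0.4496 -0.2957]
grip 260 [ 0.4832 -0.1927  0.0523] ((0.48458924889564514, -0.19160091876983643), (0.02377038076519966, 0.09415778517723083), 68.99147033691406)
disc [ 0.4761 -0.2159] 0.08209823060327838
```

The stirrer stands upright at about (0.400, 0.298), within 4 mm of the rest's centre. The lid has not moved, so I'll grasp it.

```bash
python3 -m pendant '[[1,[0,-0.035,0],0],[1,[0,-0.07,-0.02],0],[1,[0,-0.1,-0.05],0],[1,[-0.001,-0.11,-0.09],0],[1,[-0.001,-0.11,-0.12],0]]'
python3 -m pendant '[[1,[0,0,-0.03],0],[1,[0,0,-0.06],0],[1,[0,0,-0.09],0],[1,[0,0,-0.11],0],[1,[0,0,-0.11],0]]'
python3 - <<'E'
from m2 import *
c=cam('scene');s=read_state();print(s['position'],s['qpos'][0]-s['qpos'][5],s['contact_force'])
P=cloud(c);H,x,y,z,ok,red=rows(c,P)
for m,ce,a in blobs(red,3):
    if ce[1]>245: print('red s',ce,a,wc(c,m,.008,H)[:2])
E
```

```text
clock: 21.88
position: [0.4846, -0.1879, 0.1585]
ee_rot: [0.697, 0.117, 0.697, -0.117]
contact_force: [-1.0, -0.4, -1.0]
width: 0.0854
clock: 22.3
position: [0.4819, -0.1836, 0.0466]
ee_rot: [0.695, 0.117, 0.7, -0.115]
contact_force: [-1.7, 0.5, -0.5]
width: 0.0854
[ 0.4832 -0.1843  0.0488] -0.32916244272429385 [-0.3823  0.3934  0.295 ]
red s [380.1667 256.    ] 6 [ 0.5237 -0.0825]
red s [377.7619 280.381 ] 21 [ 0.4375 -0.1441]
red s [437.7 309.8] 10 [ 0.4499 -0.2956]
```

```bash
python3 -m pendant '[[1,[0.002,-0.004,-0.01],-0.004],[1,[0.002,-0.004,-0.02],-0.004],[1,[0.002,-0.004,-0.025],-0.004],[1,[0.002,-0.004,-0.025],-0.004],[1,[0.002,-0.004,-0.025],-0.004]]'
python3 -m pendant '[[0.7,[0,0,0],0],[0.5,[0,0,0],0],[0.4,[0,0,0],0],[0.3,[0,0,0],0],[0.2,[0,0,0],0]]'
python3 -m pendant '[[0,[0,0,0],0],[0,[0,0,0],0],[0,[0,0,0],0],[0,[0,0,0],0],[0,[0,0,0],0]]'
python3 - <<'E'
from m2 import *
c=cam('top');s=read_state();print(s['position'],s['qpos'][0]-s['qpos'][5],s['contact_force'],s['wrist_torque'],s['width'])
P=cloud(c);H,x,y,z,ok,red=rows(c,P)
for c in(c,cam('scene')):
  H=hsv(c);P=cloud(c);H,x,y,z,ok,red=rows(c,P)
  for m,ce,a in blobs(red,3):
    if ce[0]>360: print('red',ce,a,wc(c,m,.008,H)[:2])
E
```

```text
clock: 22.77
position: [0.487, -0.19, 0.0257]
ee_rot: [0.697, 0.117, 0.697, -0.117]
contact_force: [-0.3, 0.0, -0.1]
width: 0.0854
clock: 23.18
position: [0.4872, -0.1901, 0.0258]
ee_rot: [0.697, 0.117, 0.697, -0.118]
contact_force: [-0.8, -1.0, 0.4]
width: 0.0253
clock: 23.6
position: [0.4874, -0.19, 0.026]
ee_rot: [0.698, 0.118, 0.697, -0.117]
contact_force: [0.2, 1.2, 4.7]
width: 0.0231
[ 0.4874 -0.19    0.026 ] -0.33369684980891157 [0.2361 1.6511 5.4189] [ 0.3786  0.1152 -0.0404] 0.023093145215781277
red [403.3 199.7] 10 [ 0.5214 -0.0829]
red [379.  224.5] 4 [ 0.4512 -0.0123]
red [479.25 225.75] 8 [ 0.4481 -0.2951]
red [428.4 232.4] 15 [ 0.4294 -0.1508]
red [395.5862 233.931 ] 29 [ 0.4249 -0.0586]
red [379. 240.] 3 [ 0.4084 -0.0115]
red [380.     256.1667] 6 [ 0.5228 -0.0829]
red [378.0455 280.7273] 22 [ 0.4371 -0.1451]
red [437.7 309.8] 10 [ 0.4499 -0.2958]
```

```bash
python3 -m pendant '[[0,[0,0,0.02],0],[0,[0,0,0.055],0],[0,[0,0,0.09],0],[0,[0,0,0.125],0],[0,[0,0,0.16],0]]'
python3 -m pendant '[[0,[-0.004,0.02,0.02],0.02],[0,[-0.011,0.055,0.02],0.06],[0,[-0.018,0.09,0.02],0.11],[0,[-0.025,0.125,0.02],0.16],[0,[-0.032,0.155,0.02],0.2]]'
python3 - <<'E'
from m2 import *
s=read_state();print(s['position'],s['qpos'][0]-s['qpos'][5],s['contact_force'],s['wrist_torque'],s['width'])
for n in('top','scene'):
  c=cam(n);P=cloud(c);H,x,y,z,ok,red=rows(c,P)
  for m,ce,a in blobs(red,3): print(n,ce,a,wc(c,m,.109,H)[:2],wc(c,m,.18,H)[:2],np.median(z[m])) if ce[0]>278 and ce[1]>185 else 0
  if n=='scene': cv2.imwrite('pics/s7.png',cv2.resize(c['image'][100:330,200:480,::-1],None,fx=2.2,fy=2.2))
E
```

```text
clock: 24.12
position: [0.4858, -0.1896, 0.1861]
ee_rot: [0.696, 0.118, 0.698, -0.117]
contact_force: [1.0, 0.0, -4.5]
width: 0.023
clock: 24.53
position: [0.4533, -0.0332, 0.2047]
ee_rot: [0.705, 0.047, 0.706, -0.046]
contact_force: [-0.4, 0.4, -4.3]
width: 0.0229
[ 0.4533 -0.0332  0.2047] -0.13165939263119242 [-0.435   0.3991 -4.2654] [ 0.0105 -0.0841 -0.0527] 0.022884924884581763
top [354. 215.] 9 [0.471  0.0692] [0.4661 0.0773] 0.18709512916927729
top [300.0417 228.9167] 24 [0.4354 0.2069] [0.4331 0.205 ] 0.10797653719365119
top [390.2778 248.1111] 18 [ 0.3871 -0.0219] [ 0.3884 -0.0072] 0.19552910448316396
scene [284.0625 198.75  ] 16 [0.4338 0.2049] [0.3402 0.0785] 0.1066085221057711
scene [320.     197.8462] 13 [0.512 0.136] [0.406  0.0206] 0.19481745611126294
scene [379.75 213.  ] 8 [ 0.5589 -0.0454] [ 0.4454 -0.132 ] 0.18580959169015948
scene [341.8421 229.5263] 19 [ 0.4227 -0.0383] [ 0.3309 -0.126 ] 0.10745400323708715
```

View pics/s7.png

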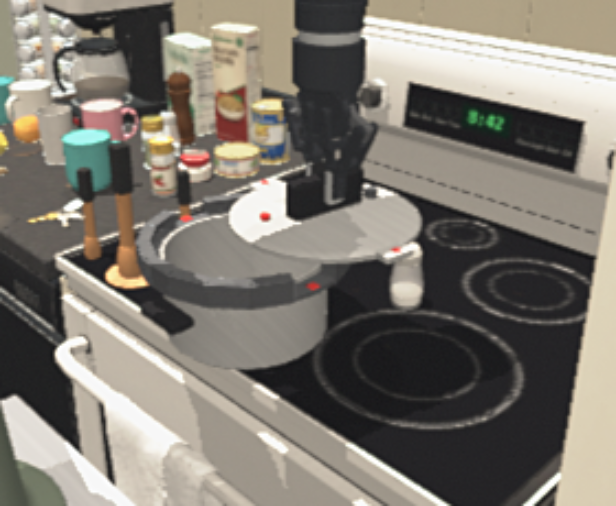

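```bash
python3 -m pendant '[[0,[-0.005,0.03,0],0.03],[0,[-0.012,0.065,0],0.06],[0,[-0.019,0.1,0],0.083],[0,[-0.0223,0.117,0],0.083],[0,[-0.0223,0.117,0],0.083]]'
python3 -m pendant '[[0,[0,0,-0.015],0],[0,[0,0,-0.03],0],[0,[0,0,-0.03],0],[0,[0,0,-0.03],0],[0,[0,0,-0.03],0]]'
python3 - <<'E'
from m2 import *
s=read_state();print(s['position'],s['qpos'][0]-s['qpos'][5],s['contact_force'],s['wrist_torque'],s['width'])
for n in('top','scene'):
  c=cam(n);P=cloud(c);H,x,y,z,ok,red=rows(c,P)
  for m,ce,a in blobs(red,3): print(n,ce,a,wc(c,m,.109,H)[:2],wc(c,m,.157,H)[:2],np.median(z[m])) if ce[0]>278 and ce[1]>170 else 0
E
```

```text
clock: 25.05
position: [0.4312, 0.0843, 0.2048]
ee_rot: [0.706, 0.017, 0.708, -0.016]
contact_force: [-0.4, 0.2, -4.8]
width: 0.0233
clock: 25.47
position: [0.4331, 0.0813, 0.1758]
ee_rot: [0.707, 0.018, 0.707, -0.018]
contact_force: [0.2, -0.3, -4.7]
width: 0.023
[0.4331 0.0813 0.1758] -0.05192545177304749 [ 0.2281 -0.2657 -4.6911] [ 0.0064 -0.0255 -0.0355] 0.023007923239937982
top [299.6  229.05] 20 [0.4352 0.2078] [0.4337 0.2065] 0.10891840739605235
top [304.875 227.875] 8 [0.438  0.1946] [0.4364 0.1939] 0.15739088214282188
top [342.4 257.4] 15 [0.364  0.0997] [0.366  0.1037] 0.16634552075932496
scene [288.2394 172.1408] 71 [0.5791 0.369 ] [0.5002 0.2659] 0.03414115309865884
scene [286.5 183.5] 6 [0.5115 0.2925] [0.4399 0.1976] 0.14032327506962022
scene [286.5    198.2857] 14 [0.4407 0.2022] [0.3767 0.117 ] 0.16477041718439206
scene [340.7143 210.4286] 7 [0.4966 0.0373] [ 0.4266 -0.0301] 0.15772718414026887
scene [341.8421 229.5263] 19 [ 0.4228 -0.0383] [ 0.3607 -0.0976] 0.10782834201424385
```

```bash
python3 -m pendant '[[0,[-0.0025,0.003,0],0.002],[0,[-0.0025,0.003,0],0.002],[0,[-0.0025,0.003,-0.006],0.002],[0,[-0.0025,0.003,-0.012],0.002],[0,[-0.0025,0.003,-0.016],0.002]]'
python3 -m pendant '[[0,[0,0,-0.004],0],[0,[0,0,-0.008],0],[0,[0,0,-0.01],0],[0,[0,0,-0.01],0],[0,[0,0,-0.01],0]]'
python3 - <<'E'
from m2 import *
s=read_state();print(s['position'],s['qpos'][0]-s['qpos'][5],s['contact_force'],s['wrist_torque'],s['width'])
E
```

```text
clock: 25.98
position: [0.4299, 0.085, 0.1588]
ee_rot: [0.707, 0.017, 0.707, -0.017]
contact_force: [-0.8, 0.3, -5.0]
width: 0.0227
clock: 26.4
position: [0.4302, 0.085, 0.1494]
ee_rot: [0.707, 0.017, 0.707, -0.017]
contact_force: [0.0, -0.9, -3.3]
width: 0.0227
[0.4302 0.085  0.1494] -0.04881132631229265 [ 0.0444 -0.9334 -3.318 ] [-0.0234  0.0093 -0.0422] 0.0227202374889777
```

```bash
python3 -m pendant '[[0,[0,0,-0.003],0],[0,[0,0,-0.006],0],[0,[0,0,-0.009],0],[0,[0,0,-0.01],0],[0,[0,0,-0.01],0]]'
python3 -m pendant '[[0,[0,0,-0.001],0],[0,[0,0,-0.002],0],[0,[0,0,-0.002],0],[0,[0,0,-0.002],0],[0,[0,0,-0.002],0]]'
python3 - <<'E'
from m2 import *
for n in('top','scene'):
  c=cam(n);P=cloud(c);H,x,y,z,ok,red=rows(c,P)
  for m,ce,a in blobs(red,3): print(n,ce,a,wc(c,m,.12,H)[:2],np.median(z[m])) if ce[0]>278 and ce[1]>170 else 0
  m=ok&(H[...,1]<40)&(H[...,2]>120)&(abs(x-.4288)<.1)&(abs(y-.0855)<.1)&(z>.1)&(z<.15)&(np.hypot(x-.4288,y-.0855)<.1)
  q=P[m]; A=np.c_[q[:,:2]-[.4288,.0855],np.ones(len(q))]; print('plane',len(q),np.linalg.lstsq(A,q[:,2],rcond=None)[0])
s=read_state();print(s['position'],s['contact_force'])
E
```

```text
clock: 26.82
position: [0.4299, 0.0849, 0.1392]
ee_rot: [0.707, 0.017, 0.707, -0.017]
contact_force: [0.5, -0.3, -3.2]
width: 0.0228
clock: 27.23
position: [0.4305, 0.085, 0.138]
ee_rot: [0.707, 0.017, 0.707, -0.017]
contact_force: [-2.4, -0.6, 2.7]
width: 0.0229
top [299.0769 228.6923] 13 [0.4356 0.2089] 0.10873808102092508
top [304.  229.5] 6 [0.4335 0.197 ] 0.1197020885805627
top [339.5    257.7143] 14 [0.3635 0.1077] 0.12892642593000636
plane 1798 [-0.0012 -0.0169  0.1234]
scene [287.6406 172.3125] 64 [0.5588 0.3455] 0.03340928884525973
scene [285.8 195.6] 5 [0.4363 0.1992] 0.11846946572824402
scene [285.5 211.5] 12 [0.3716 0.1178] 0.12710058195716753
scene [338.6667 224.1111] 9 [ 0.4227 -0.0276] 0.12003077641352411
scene [341.8889 229.6111] 18 [ 0.4084 -0.0523] 0.10766969259244641
plane 1416 [0.0086 0.0006 0.1224]
[0.4305 0.085  0.138 ] [-1.9124 -0.5708  3.0618]
```

```bash
python3 -m pendant '[[0.5,[0,0,0],0],[0.5,[0,0,0],0],[0.5,[0,0,0],0],[0.5,[0,0,0],0],[0.5,[0,0,0],0]]'
python3 -m pendant '[[0.3,[-0.001,0,0.001],0],[0,[-0.001,0,0.001],0],[0,[-0.001,0,0.001],0],[0,[-0.001,0,0.001],0],[0,[-0.001,0,0.001],0]]'
python3 -m pendant '[[0,[0,0,0],-0.05],[0,[0,0,0],-0.1],[0,[0,0,0],-0.15],[0,[0,0,0],-0.2],[0,[0,0,0],-0.25]]'
python3 - <<'E'
from m2 import *
s=read_state();print(s['position'],s['qpos'][0]-s['qpos'][5],s['contact_force'],s['wrist_torque'],s['width'])
E
```

```text
clock: 27.75
position: [0.4304, 0.085, 0.1375]
ee_rot: [0.707, 0.017, 0.707, -0.017]
contact_force: [0.1, 0.2, -0.3]
width: 0.043
clock: 28.17
position: [0.4293, 0.085, 0.1388]
ee_rot: [0.707, 0.017, 0.707, -0.017]
contact_force: [-1.8, 0.1, 5.1]
width: 0.0229
clock: 28.58
position: [0.4298, 0.085, 0.1389]
ee_rot: [0.7, 0.106, 0.699, -0.106]
contact_force: [0.5, -0.2, 3.7]
width: 0.0228
[0.4298 0.085  0.1389] -0.300603299001957 [ 0.504  -0.2199  3.697 ] [-0.0619  0.1187  0.1874] 0.022821534266256265
```

```bash
python3 -m pendant '[[0,[0,0,0],-0.05],[0,[0,0,0],-0.1],[0,[0,0,0],-0.15],[0,[0,0,0],-0.2],[0,[0,0,0],-0.25]]'
python3 -m pendant '[[0,[0,0,0],-0.025],[0,[0,0,0],-0.05],[0,[0,0,0],-0.075],[0,[0,0,0],-0.09],[0,[0,0,0],-0.1]]'
python3 - <<'E'
from m2 import *
s=read_state();print(s['position'],s['qpos'][0]-s['qpos'][5],s['contact_force'],s['wrist_torque'],s['width'])
E
```

```text
clock: 29.0
position: [0.4298, 0.0849, 0.1388]
ee_rot: [0.681, 0.192, 0.68, -0.192]
contact_force: [0.7, 0.2, 4.4]
width: 0.0227
clock: 29.42
position: [0.4297, 0.085, 0.1388]
ee_rot: [0.67, 0.226, 0.67, -0.226]
contact_force: [-0.0, -0.8, 5.9]
width: 0.0232
[0.4297 0.085  0.1388] -0.6496432128843284 [-0.0473 -0.7509  5.9213] [-0.0031  0.1046  0.2805] 0.02320765376451596
```

```bash
python3 -m pendant '[[0,[0,0,0],-0.015],[0,[0,0,0],-0.03],[0,[0,0,0],-0.03],[0,[0,0,0],-0.03],[0,[0,0,0],-0.03]]'
python3 -m pendant '[[0.4,[0,0,0],0],[0.7,[0,0,0],0],[0.7,[0,0,0],0],[0.7,[0,0,0],0],[0.7,[0,0,0],0]]'
python3 -m pendant '[[0.7,[0,0,0.01],0],[0.7,[0,0,0.03],0],[0.7,[0,0,0.06],0],[0.7,[0,0,0.1],0],[0.7,[0,0,0.13],0]]'
python3 -m pendant '[[1,[0,-0.035,0],0],[1,[0,-0.07,0],0],[1,[0,-0.105,0],0],[1,[0,-0.14,0],0],[1,[0,-0.175,0],0]]'
python3 -m pendant '[[1,[0,0,0],0],[1,[0,0,0],0],[1,[0,0,0],0],[1,[0,0,0],0],[1,[0,0,0],0]]'
python3 - <<'E'
from m2 import *
ims=[]
for n in('top','scene'):
  c=cam(n);P=cloud(c);H,x,y,z,ok,red=rows(c,P)
  g=ok&(z>.145)&(z<.175)&(np.hypot(x-.4288,y-.0855)<.09);q=P[g];q=q[q[:,2]>np.percentile(q[:,2],90)-.008];r=cv2.minAreaRect(q[:,:2].astype(np.float32));print(n,'bar',len(q),q.mean(0),r)
  w=g*0+ok&(H[...,1]<40)&(H[...,2]>120)&(z>.1)&(z<.14)&(np.hypot(x-.4288,y-.0855)<.1);q=P[w.astype(bool)];A=np.c_[q[:,:2]-[.4288,.0855],np.ones(len(q))];print('plane',len(q),np.linalg.lstsq(A,q[:,2],rcond=None)[0])
  g=ok&(z>.185)&(z<.21)&(abs(x-.4)<.03)&(abs(y-.298)<.03);print('stir',g.sum(),P[g].mean(0))
  for m,ce,a in blobs(red,3): print(n,ce,a,wc(c,m,.12,H)[:2],np.median(z[m])) if ce[0]>278 and ce[1]>170 else 0
  ims.append(cv2.resize(c['image'][160:300,220:420,::-1] if n=='top' else c['image'][120:300,200:420,::-1],(400,300)))
cv2.imwrite('pics/f.png',np.hstack(ims));s=read_state();print(s['position'],s['contact_force'])
E
```

```text
clock: 29.83
position: [0.4295, 0.0852, 0.1388]
ee_rot: [0.667, 0.235, 0.667, -0.235]
contact_force: [-0.7, -1.0, 5.6]
width: 0.0227
clock: 30.25
position: [0.429, 0.0849, 0.1383]
ee_rot: [0.667, 0.235, 0.667, -0.236]
contact_force: [-0.3, -0.1, 0.8]
width: 0.0597
clock: 30.67
position: [0.4292, 0.0849, 0.2708]
ee_rot: [0.667, 0.236, 0.667, -0.235]
contact_force: [0.5, 1.2, -0.6]
width: 0.0596
clock: 31.08
position: [0.4289, -0.0915, 0.2687]
ee_rot: [0.667, 0.235, 0.667, -0.235]
contact_force: [0.3, -0.4, -1.0]
width: 0.0856
clock: 31.5
position: [0.4292, -0.0889, 0.2685]
ee_rot: [0.667, 0.235, 0.667, -0.235]
contact_force: [0.1, -0.5, 1.0]
width: 0.0856
top bar 391 [0.4285 0.0866 0.1648] ((0.4286990463733673, 0.08612892031669617), (0.02415979839861393, 0.0956215187907219), 51.786956787109375)
plane 4519 [-0.0001  0.0004  0.1228]
stir 107 [0.3992 0.2996 0.1978]
top [313.6667 204.6667] 3 [0.4964 0.1725] 0.11775960582186995
top [300.08 229.04] 25 [0.4348 0.2066] 0.10835752075836436
top [395.5862 233.931 ] 29 [ 0.4227 -0.0339] 0.10850924333446066
top [326.1538 247.4615] 13 [0.3889 0.141 ] 0.1300691563833376
top [383.8 258.8] 5 [ 0.3606 -0.0024] 0.11864412439733496
scene bar 209 [0.4258 0.0787 0.1627] ((0.42828649282455444, 0.0811338871717453), (0.024441812187433243, 0.09230291843414307), 53.493682861328125)
plane 1369 [ 0.0054 -0.0021  0.1221]
stir 58 [0.3977 0.2924 0.1929]
scene [288.2394 172.1408] 71 [0.561  0.3454] 0.034056903899844615
scene [308. 192.] 3 [0.4991 0.1736] 0.11941290538040106
scene [283.2222 198.1111] 9 [0.4205 0.1904] 0.07583157990284861
scene [285.5 204.8] 10 [0.3973 0.1507] 0.12782330081773594
scene [341.8421 229.5263] 19 [ 0.4085 -0.052 ] 0.10763786731321151
[ 0.4293 -0.089   0.2686] [-0.4276  0.2946  0.1887]
```

View pics/f.png

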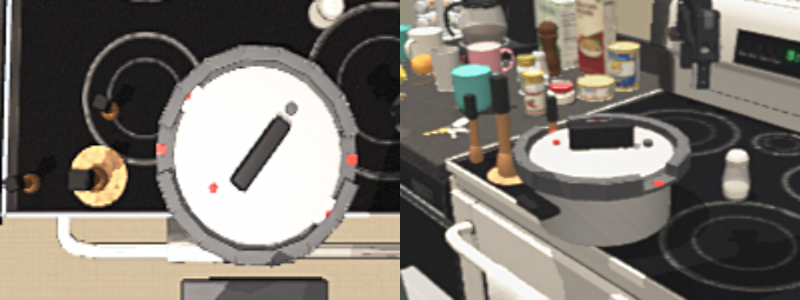

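The lid lies flat, with its bar at about -38° against the cooker's -3°, so it has turned about 35°. The stirrer is upright on the cork, and the gripper is clear of everything.

```bash
python3 -c "
from cell import *
print(sign_off())"
```

```text
the job is handed in; nothing more can be done
None
```

The job is done and handed in at about 31.6 s on the robot clock, but `sign_off` gives no verdict, so a pass isn't confirmed.

- **Fruit:** There was one lemon on the hob and no mandarin, and I put the lemon in the pot with the four kumquats. After stirring, all five lay on the pot floor. Each kumquat was about 3 cm or more from where any of them had started.
- **Stirring:** I made just over four rounds anticlockwise instead of three. The foot stayed about 8 mm above the pot floor, and the highest force I read was about 15 N.
- **Stirrer:** It stands upright on the cork, within about 5 mm of its middle.
- **Lid:** It dropped in with its ears at about 0.120 m, which puts its underside on the rim at 0.112 m. I turned it clockwise to about 35° from square and let go. In the last top view it is flat to within 0.001 rad and within about 1 mm of the pot's axis.
- **Left alone:** I never moved close to the spice jar, salt shaker or keys. They look unmoved in the last pictures, but I did not measure them.
- **Disagreements:** The two cameras differ by a few millimetres. The lid bar reads 5 mm apart in y and 1.7° apart in angle, because the scene camera sees only the bar's near side. The scene view also puts the lid's tilt at about 0.006 rad. None of this comes near the limits.

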